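Lay the finished scissors on their outlines

ROBOT

A 6-joint arm with a two-finger parallel gripper is mounted at the origin on the work surface. World frame = base frame: x ahead of the robot, y to its left, z up, the work surface at z = 0. Lengths are in m, angles in degrees, forces in N, time in s.
With the tool pointing down it reaches from about 0.4 to 0.825 m from the base axis. Payload 7 kg.
Tool frame: the origin (TCP) lies at the very end of the fingers, on their centre line; the grasp point (between the pads) lies hold_point_z behind it (hold_point_z is the distance from the TCP to the grasp point, in m); z points along the fingers, y is the line along which they close (so a half turn about z gives the same grasp; the last joint's range is limited). The gripper opens to 88 mm and grips with 3 to 60 N. Pads are 19 mm wide; open, the fingers measure 130 mm over their backs; the gripper's body (78 mm by 193 mm) begins 47 mm behind the grasp point.
Start: joints at [-54.483, 20.546, 0.682, 0, -70.136, -16.507], TCP at [0.22, -0.638, 0.227] pointing down, gripper open.
Joint ranges: [-176.03, 176.03], [-82.01, 121.73], [-58.28, 71.71], [-173.87, 95.51], [-174.79, -0.11], [-173.66, 173.66]. Speed limits (degrees/s): [136.94, 136.94, 172.46, 180, 180, 180].

INTERFACE

Orientations are given as [roll, pitch, yaw] about the fixed x, y, z axes, in that order (R = Rz(yaw) Ry(pitch) Rx(roll)).
In Python, from plant import get_obs, snapshot, close_job, hold_point_z gives the robot as it stands.
- The arm moves only by the tool play_rows, never from a script. Its argument "commands" is a list that holds one entry, the list of rows, each a list of 7 numbers: the shift along the tool's x, y, z in cm, then the turn, a rotation vector about the tool's x, y, z in degrees, then the opening, from 0 (shut) to 1 (fully open). In form: [[[x, y, z, ax, ay, az, fingers], ...]]. A call has 1 to 20 rows; each row is the pose to reach, as a shift and turn from the pose commanded when the call began, along the tool's axes at that moment; what a row does not reach only later rows make up. A row lasts 1/12 s, in which the tool goes at most 41.7 mm and 7.16 degrees, less where a joint would pass 70% of its speed; a pose out of reach is approached as far as the arm can. A call with a gripper value outside its range is refused whole. The fingers move at their own pace and stop on an object; the grip force is fixed at half the most. Time passes only in rows, so rows that repeat a pose let the fingers close. It gives the time, the measured TCP pose, the force, the opening and the grip force at its end, in the units of the state.
- get_obs(): the state, without advancing time (a new reading comes with each control period).
- snapshot(name): name is "side" or "top" or "wrist"; returns a dict with "frame" (384x512x3 uint8, red, green, blue), "camera_matrix" (3x3 intrinsics, pixels), "origin" and "attitude" of the camera in the world. Camera axes: x right, y down, z forward; pixel columns grow to the right and rows downward; lengths in m; the calibration is good to about 2 mm. A picture is of the moment at which its call begins. There is no depth.
- close_job(): hands the job in; it is judged then, once.
The state is a dict: "clock": time; "joint_pos": joint angles; "qvel": joint speeds; "tau": joint torques, N m; "tool_pos": TCP position; "orientation": TCP orientation; "force": force on the tool from outside, world axes, zero at the start; "moment": the same for the moment, N m; "opening": finger opening in m; "gripper_force": force on a finger pad.
Only numpy, scipy, OpenCV 4.12 (cv2) and the standard library are available. Lean on these libraries where they do the work, as an engineer would, in place of code of your own. Each camera call takes 0.05 s, during which the arm holds its last target. There are 200 camera calls.

TASK

Four finished pairs are lying about the assembly bench: long straight scissors, bent scissors, short straight scissors and thread snips. Lay each one flat on the white pad that carries its own outline, neatly covering the outline with the points the same way, and leave it there. Do not tip the little dish of rivets or push it out of its place.

Things in the scene. Friction and masses are not known exactly. Their poses are not given: they have to be found in the camera images.
- shears: Long straight scissors, loose, lying flat, bright steel, 140 mm long, 9 thick, about 110 g: closed blades reach 84 mm ahead of the origin, handles 60 mm behind, with one big oval ring (at y<0) and one small round ring. Origin: underside, below the grip; z up, x towards the points, y left. Grip: flat-sided joint block at the origin, 26 mm long in x, 18 wide in y, 9 high.
- angled: Bent scissors, loose, lying flat, bright steel, 122 mm long, 9 thick, about 80 g: two equal rings reach 70 mm behind the origin; the closed blades run 44 mm from just ahead of the joint, bent 35 degrees to +y, with a button at the tip. Origin: underside, below the grip; z up, x from handles to joint, y left. Grip: flat-sided joint block at the origin, 26 mm long in x, 15 wide in y, 9 high.
- nail: Short straight scissors, loose, lying flat, bright steel, 88 mm long, 9 thick, about 40 g: closed blades reach 36 mm ahead of the origin, two equal rings 52 mm behind. Origin: underside, below the grip; z up, x towards the points, y left. Grip: flat-sided joint block at the origin, 24 mm long in x, 12 wide in y, 9 high.
- snips: Thread snips, loose, lying flat, bright steel, no finger rings: a rigid narrow U of two arms with a round bow behind, 106 mm long, 8 thick, about 50 g; points 62 mm ahead of the origin, bow 44 mm behind. Origin: underside, below the grip; z up, x towards the points, y left. Grip: across the arms, outer faces 22 mm apart in y, parallel for x -20 to +16 mm.
- pad_shears: White pad with the full-size black outline of the long straight scissors. Fixed, level, 156 (x) x 80 (y) x 5 mm thick. Origin: centre of its underside, z up, x along its length, from the outline's handles to its points. The long straight scissors belong with their origin at x = -13 mm, y = 0, z = +5 mm in the pad's frame, all axes parallel to the pad's.
- pad_angled: White pad with the full-size black outline of the bent scissors. Fixed, level, 156 (x) x 80 (y) x 5 mm thick. Origin: centre of its underside, z up, x along its length, from the outline's handles to its points. The bent scissors belong with their origin at x = +18 mm, y = 0, z = +5 mm in the pad's frame, all axes parallel to the pad's.
- pad_nail: White pad with the full-size black outline of the short straight scissors. Fixed, level, 156 (x) x 80 (y) x 5 mm thick. Origin: centre of its underside, z up, x along its length, from the outline's handles to its points. The short straight scissors belong with their origin at x = +18 mm, y = 0, z = +5 mm in the pad's frame, all axes parallel to the pad's.
- pad_snips: White pad with the full-size black outline of the thread snips. Fixed, level, 156 (x) x 80 (y) x 5 mm thick. Origin: centre of its underside, z up, x along its length, from the outline's handles to its points. The thread snips belong with their origin at x = -18 mm, y = 0, z = +5 mm in the pad's frame, all axes parallel to the pad's.
- dish: Small round aluminium dish holding brass rivets, 50 mm across the rim, 18 mm high, about 150 g, standing loose among the pads; to be left alone. Origin: centre of its underside, z up.
Things that resemble listed ones, but are neither listed nor needed, are in the scene too. Leave any blue, pink or red look-alike of the angled alone.

How it is judged (in metres and radians):
At the end, for the whole second after the job is handed in: Each of the four lies flat and at rest on the pad with its own outline: its origin within 10 mm of its place on the outline along each of the pad's axes, its length within 0.2 rad of the outline's, points the same way (x of shears in the frame of pad_shears between -0.023 and -0.003 m and y of shears in the frame of pad_shears between -0.01 and 0.01 m and z of shears in the frame of pad_shears between 0.002 and 0.009 m and x of pad_shears in the frame of shears above 0 m and angle between the x axis of shears and the x axis of pad_shears, either way round below 0.2 rad and angle between each of shears, angled, nail, snips's own z axis and vertical below 0.1 rad and linear speed of each of shears, angled, nail, snips below 0.02 m/s and angular speed of each of shears, angled, nail, snips below 0.2 rad/s and x of angled in the frame of pad_angled between 0.008 and 0.028 m and y of angled in the frame of pad_angled between -0.01 and 0.01 m and z of angled in the frame of pad_angled between 0.002 and 0.009 m and x of pad_angled in the frame of angled below 0 m and angle between the x axis of angled and the x axis of pad_angled, either way round below 0.2 rad and x of nail in the frame of pad_nail between 0.008 and 0.028 m and y of nail in the frame of pad_nail between -0.01 and 0.01 m and z of nail in the frame of pad_nail between 0.002 and 0.009 m and x of pad_nail in the frame of nail below 0 m and angle between the x axis of nail and the x axis of pad_nail, either way round below 0.2 rad and x of snips in the frame of pad_snips between -0.028 and -0.008 m and y of snips in the frame of pad_snips between -0.01 and 0.01 m and z of snips in the frame of pad_snips between 0.002 and 0.009 m and x of pad_snips in the frame of snips above 0 m and angle between the x axis of snips and the x axis of pad_snips, either way round below 0.2 rad); the robot touches nothing.
It fails at once if the dish of rivets is pushed more than 20 mm from its place or tipped by more than 0.35 rad (distance of dish from where it was at the start of the episode above 0.02 m or angle between dish's own z axis and vertical above 0.35 rad).
It also fails if it takes over 106 s, if anything falls off the work surface, if the arm or the gripper's body presses on something with over 40 N, if the wrist force passes 120 N, or if a joint passes its speed limit or range.

## Working session

There is one attempt and no reset: what is moved stays moved. The work goes in short steps, Python scripts to look and compute and a tool call to move; the robot and the scene stay as the last step left them, time stands still between calls to the robot, and variables do not carry over. Pictures are saved under pics/ and viewed, at most 14 in all, crops included, and the job is handed in when it is done.

Besides the shell and the picture viewer there is one more tool, called after "Request:" by a JSON object that holds its "name" and its "arguments", one argument or row to a line. play_rows: Moves the arm, as the interface text tells. Its arguments: {"type":"object","properties":{"commands":{"type":"array","items":{"type":"array","items":{"type":"array","items":{"type":"number"}}}}},"required":["commands"]}

```bash
ls; mkdir -p pics; python3 - <<'E'
from plant import *
import cv2,numpy as np
print(get_obs(),hold_point_z)
for n in ("top","side","wrist"):
    s=snapshot(n); np.savez(f"pics/{n}0.npz",**s)
    f=s["frame"]; cv2.imwrite(f"pics/{n}0.png",cv2.resize(f[:,:,::-1],(800,600),interpolation=cv2.INTER_CUBIC))
    print(n,s["camera_matrix"],s["origin"],s["attitude"])
E
```

```text
pics
{'clock': 0.0, 'joint_pos': array([-5.44828559e+01,  2.05929316e+01,  6.33419137e-01, -2.10787059e-02,
       -7.01358259e+01, -1.65088057e+01]), 'qvel': array([ 0.01918983, -0.00510295,  0.12562687,  0.0081317 ,  0.07402656,
       -0.01639666]), 'tau': array([-9.59420795e-04, -5.82715702e+01,  2.93039507e+01,  6.99655920e+00,
        6.93778595e-03, -1.15162370e-04]), 'tool_pos': array([ 0.21968986, -0.63772466,  0.22560009]), 'orientation': array([ 1.79902961e+02, -8.09609776e-03, -1.60998834e+02]), 'force': array([ 0.92224259, -0.02966118, -0.48857923]), 'moment': array([ 0.02536632, -0.05705693, -0.01822343]), 'gripper_force': 0.0, 'opening': 0.08739611724259339} 0.0188
top [[435.97711524   0.         253.85642461]
 [  0.         435.97711524 187.56494711]
 [  0.           0.           1.        ]] [0.19634657 0.12382406 1.35832713] [-1.68387491e+02  1.05609730e-01 -8.59627589e+01]
side [[398.04635858   0.         253.93539808]
 [  0.         398.04635858 190.16230828]
 [  0.           0.           1.        ]] [ 0.37696274 -0.88325323  0.95156233] [-132.11766188    0.86647313   -5.08695514]
wrist [[276.70089238   0.         259.92542336]
 [  0.         276.70089238 191.825649  ]
 [  0.           0.           1.        ]] [ 0.15403534 -0.65948117  0.38299132] [ 1.65313946e+02 -1.10036690e-01  1.09001421e+02]
```

View pics/top0.png

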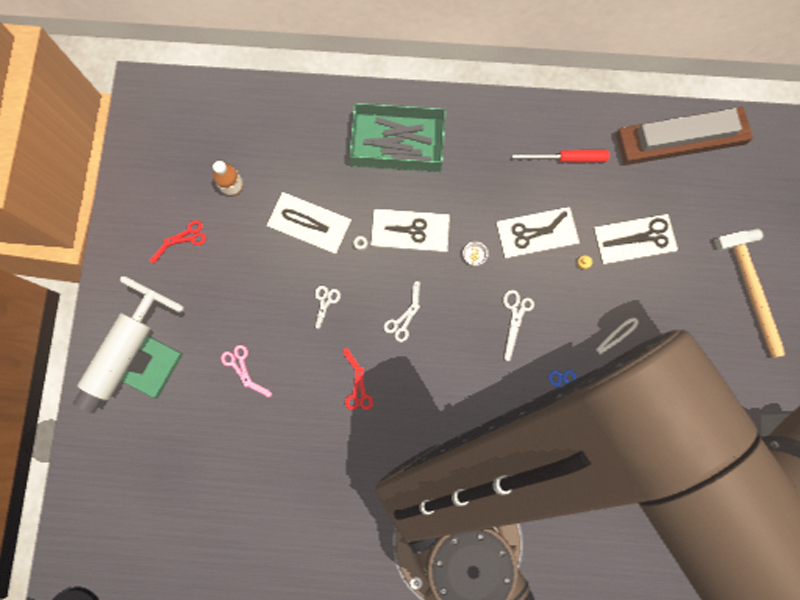

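View pics/side0.png

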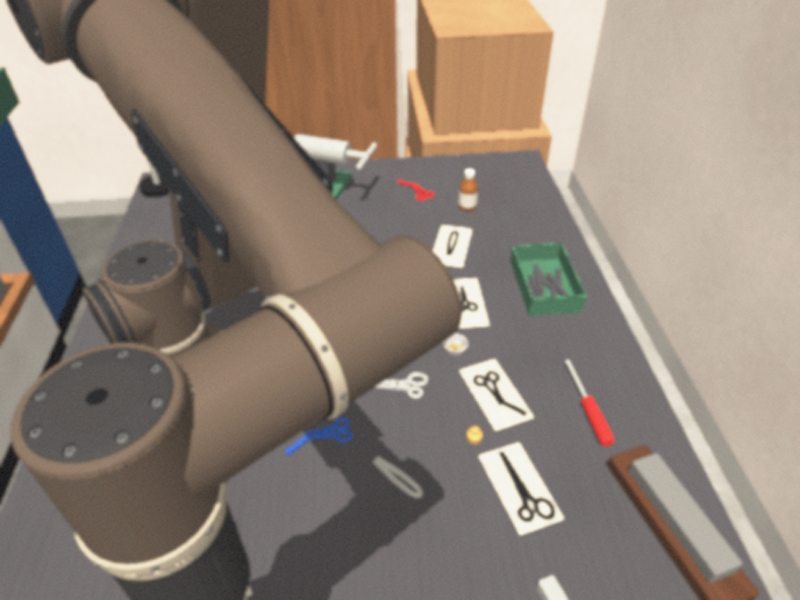

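The top view (800x600 scale) shows the steel tools: nail at (325,305), bent at (405,312), long at (517,325) and snips at (618,336). The pads are at (310,222) snips, (411,230) nail, (538,232) angled and (636,240) long, with the dish at (475,253). For "angled", the candidates are red (180,240), pink (245,370), red (357,380), blue (562,378) and steel (405,312). Only the steel one matches "bright steel". The side view is mostly blocked by the arm.

```bash
cat > h.py <<'E'
import numpy as np,cv2
from scipy.spatial.transform import Rotation as R
def rot(a): return R.from_euler('xyz',a,degrees=True).as_matrix()
def cast(s,uv,z):
    uv=np.atleast_2d(np.asarray(uv,float)); K=s["camera_matrix"]
    d=np.c_[uv,np.ones(len(uv))]@np.linalg.inv(K).T@rot(s["attitude"]).T
    o=np.asarray(s["origin"]); return o+d*((z-o[2])/d[:,2])[:,None]
def tri(s1,p1,s2,p2):
    A=np.zeros((3,3));b=np.zeros(3)
    for s,p in((s1,p1),(s2,p2)):
        o=np.asarray(s["origin"]);d=cast(s,p,0)[0]-o;d/=np.linalg.norm(d)
        M=np.eye(3)-np.outer(d,d);A+=M;b+=M@o
    return np.linalg.solve(A,b)
def shot(name,tag):
    from plant import snapshot
    s=snapshot(name);np.savez(f"pics/{tag}.npz",**s);return s
E
python3 - <<'E'
from h import *
s=dict(np.load("pics/top0.npz"))
for n,u,v in [("nail",325,305),("ang",405,312),("shears",517,325),("snips",618,336),("psn",310,222),("pn",411,230),("pa",538,232),("ps",636,240),("dish",475,253)]:
    print(n,cast(s,[u*.64,v*.64],.005)[0].round(3))
f=s["frame"];cv2.imwrite("pics/c1.png",cv2.resize(f[115:255,160:440,::-1],(800,400),interpolation=cv2.INTER_CUBIC))
E
```

```text
nail [0.439 0.289 0.005]
ang [0.436 0.126 0.005]
shears [ 0.425 -0.1    0.005]
snips [ 0.417 -0.302  0.005]
psn [0.611 0.336 0.005]
pn [0.608 0.126 0.005]
pa [ 0.622 -0.136  0.005]
ps [ 0.619 -0.338  0.005]
dish [ 0.569 -0.009  0.005]
```

View pics/c1.png

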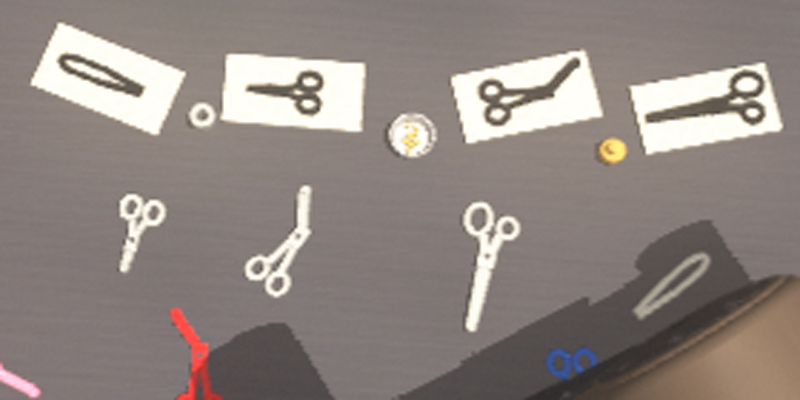

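Request:
{"name": "play_rows", "arguments": {
  "commands": [
    [[-40.7,32.3,-8,0,0,19,1],[-40.7,32.3,-8,0,0,19,1],[-40.7,32.3,-8,0,0,19,1],[-40.7,32.3,-8,0,0,19,1],[-40.7,32.3,-8,0,0,19,1],[-40.7,32.3,-8,0,0,19,1],[-40.7,32.3,-8,0,0,19,1],[-40.7,32.3,-8,0,0,19,1],[-40.7,32.3,-8,0,0,19,1],[-40.7,32.3,-8,0,0,19,1],[-40.7,32.3,-8,0,0,19,1],[-40.7,32.3,-8,0,0,19,1],[-40.7,32.3,-8,0,0,19,1],[-40.7,32.3,-8,0,0,19,1],[-40.7,32.3,-8,0,0,19,1],[-40.7,32.3,-8,0,0,19,1],[-40.7,32.3,-8,0,0,19,1],[-40.7,32.3,-8,0,0,19,1]]
  ]
}}

```text
clock: 1.65
tool_pos: [0.4988, -0.201, 0.3064]
orientation: [180.0, -0.0, 179.9]
force: [1.2, 0.3, -0.1]
opening: 0.0875
gripper_force: 0.0
```

```bash
python3 - <<'E'
from plant import *
from h import *
o=get_obs();print({k:np.round(o[k],3) for k in("clock","joint_pos","tool_pos","orientation","force")})
s=shot("wrist","w1");cv2.imwrite("pics/w1.png",cv2.resize(s["frame"][:,:,::-1],(800,600),interpolation=cv2.INTER_CUBIC));print(s["origin"],s["attitude"])
E
```

```text
{'clock': np.float64(1.65), 'joint_pos': array([-1.0590e+00,  5.0670e+00, -9.1230e+00, -1.0000e-03, -7.5838e+01,
       -8.9010e+01]), 'tool_pos': array([ 0.499, -0.201,  0.306]), 'orientation': array([ 1.79999e+02, -2.80000e-02,  1.79931e+02]), 'force': array([ 1.167,  0.325, -0.053])}
[ 0.42937969 -0.20026857  0.46366264] [ 1.65336837e+02 -1.61898147e-02  8.99261051e+01]
```

View pics/w1.png

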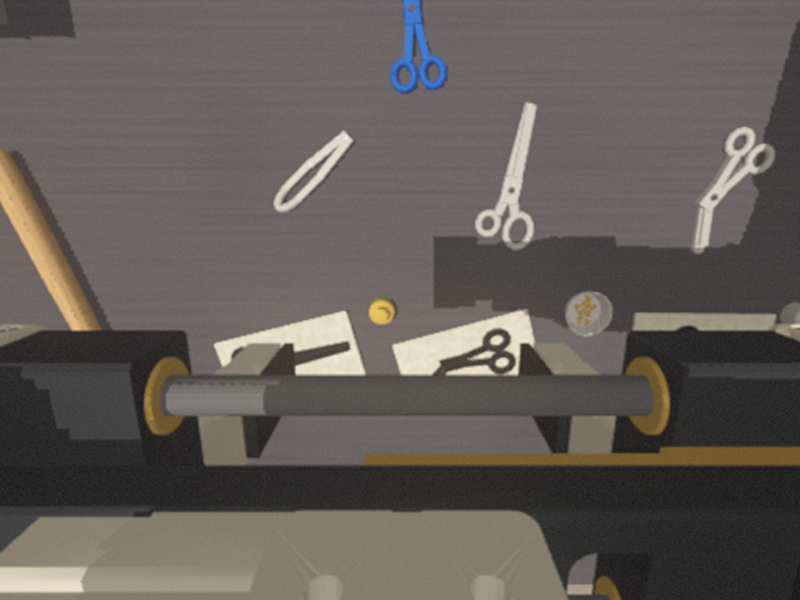

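The wrist view is sharp. Snips are at (315,172), long scissors at (512,180), bent at (715,190), and the dish at (588,313). The fingers hide everything below row 330, so I'll take more views over the pads and to the left.

Request:
{"name": "play_rows", "arguments": {
  "commands": [
    [[-9,3,0,0,0,0,1],[-18,5,0,0,0,0,1],[-18,5,0,0,0,0,1],[-18,5,0,0,0,0,1],[-18,5,0,0,0,0,1],[-18,5,0,0,0,0,1],[-18,5,0,0,0,0,1],[-18,5,0,0,0,0,1],[-18,5,0,0,0,0,1]]
  ]
}}

```text
clock: 2.45
tool_pos: [0.6786, -0.151, 0.3071]
orientation: [-180.0, 0.0, 180.0]
force: [1.1, -0.3, 0.3]
opening: 0.088
gripper_force: 0.0
```

```bash
python3 - <<'E'
from h import *
s=shot("wrist","w2")
E
```

Request:
{"name": "play_rows", "arguments": {
  "commands": [
    [[0,30,0,0,0,0,1],[0,30,0,0,0,0,1],[0,30,0,0,0,0,1],[0,30,0,0,0,0,1],[0,30,0,0,0,0,1],[0,30,0,0,0,0,1],[0,30,0,0,0,0,1],[0,30,0,0,0,0,1],[0,30,0,0,0,0,1],[0,30,0,0,0,0,1],[0,30,0,0,0,0,1]]
  ]
}}

```text
clock: 3.42
tool_pos: [0.6791, 0.1487, 0.3073]
orientation: [180.0, 0.0, 180.0]
force: [0.6, -1.6, -0.1]
opening: 0.0878
gripper_force: 0.0
```

```bash
python3 - <<'E'
from h import *
s=shot("wrist","w3")
E
```

Request:
{"name": "play_rows", "arguments": {
  "commands": [
    [[18,0,0,0,0,0,1],[18,0,0,0,0,0,1],[18,0,0,0,0,0,1],[18,0,0,0,0,0,1],[18,0,0,0,0,0,1],[18,0,0,0,0,0,1],[18,0,0,0,0,0,1],[18,0,0,0,0,0,1],[18,0,0,0,0,0,1]]
  ]
}}

```text
clock: 4.22
tool_pos: [0.5002, 0.1494, 0.3063]
orientation: [-180.0, -0.0, 179.9]
force: [-0.0, 0.0, -0.6]
opening: 0.0872
gripper_force: 0.0
```

```bash
python3 - <<'E'
from h import *
shot("wrist","w4");shot("top","t4")
L=[]
for t in("w2","w3","w4","t4"):
    s=np.load(f"pics/{t}.npz");L.append(cv2.resize(s["frame"][:,:,::-1],(400,300),interpolation=cv2.INTER_AREA));print(t,s["origin"].round(3),s["attitude"].round(2))
cv2.imwrite("pics/m1.png",np.vstack([np.hstack(L[:2]),np.hstack(L[2:])]))
E
```

```text
w2 [ 0.609 -0.15   0.464] [ 1.6529e+02 -1.0000e-02  8.9950e+01]
w3 [0.61  0.149 0.465] [ 1.6527e+02 -3.0000e-02  8.9970e+01]
w4 [0.431 0.15  0.464] [165.32   0.    89.94]
t4 [0.196 0.124 1.358] [-1.6839e+02  1.1000e-01 -8.5960e+01]
```

View pics/m1.png

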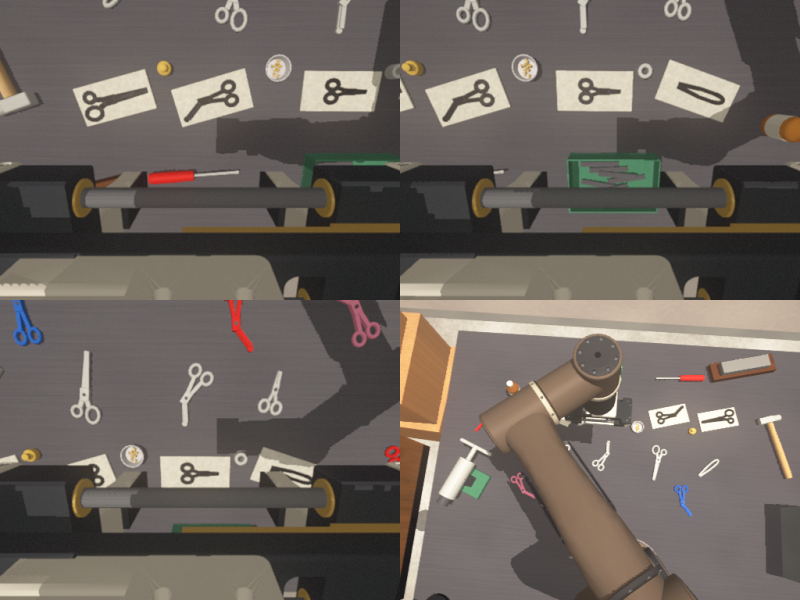

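Every tool and pad is visible clear of the fingers. In the mosaic, the w2 panel has the long pad at (115,97), bent pad at (212,97) and nail pad at (342,91), and w3 has the snips pad at (698,90). The w4 panel has the long scissors at (85,390), bent at (192,395) and nail at (272,393), while the snips show in w1.

```bash
cat > m.py <<'E'
from h import *
def load(t): return dict(np.load(f"pics/{t}.npz"))
def px(s,P):
    q=rot(s["attitude"]).T@(np.asarray(P)-s["origin"]);q=s["camera_matrix"]@q;return q[:2]/q[2]
def white(s,thr,sat=60):
    hsv=cv2.cvtColor(s["frame"],cv2.COLOR_RGB2HSV);return ((hsv[...,2]>thr)&(hsv[...,1]<sat)).astype(np.uint8)
def blob(s,P,thr,rad):
    "largest component near P -> outer contour, hole contours"
    m=white(s,thr);c=px(s,P);k=np.zeros_like(m);cv2.circle(k,tuple(int(i) for i in c),rad,1,-1);m&=k
    m=cv2.morphologyEx(m,cv2.MORPH_CLOSE,np.ones((2,2),np.uint8))
    cs,hi=cv2.findContours(m,cv2.RETR_CCOMP,cv2.CHAIN_APPROX_NONE)
    i=max((j for j in range(len(cs)) if hi[0][j][3]<0),key=lambda j:cv2.contourArea(cs[j]))
    return cs[i][:,0,:].astype(float),[cs[j][:,0,:].astype(float) for j in range(len(cs)) if hi[0][j][3]==i and cv2.contourArea(cs[j])>=6]
E
python3 - <<'E'
from m import *
T={"nail":([.439,.289,.005],["w4","top0"]),"ang":([.436,.126,.005],["w4","w1","top0","t4"]),"shears":([.425,-.1,.005],["w1","w4","top0","t4"]),"snips":([.417,-.302,.005],["w1","t4"])}
Pd={"psn":([.611,.336,.005],["w3","top0"]),"pn":([.608,.126,.005],["w2","w3","top0"]),"pa":([.622,-.136,.005],["w2","w3","top0"]),"ps":([.619,-.338,.005],["w2","top0"])}
cen={}
for D,z in((T,.006),(Pd,.005)):
  for n,(P,vs) in D.items():
    for v in vs:
        s=load(v); w=v[0]=="w"
        c,h=blob(s,P,125 if w else 130,(55 if w else 33))
        W=cast(s,c,z)[:,:2].astype(np.float32)*1000
        r=cv2.minAreaRect(W)
        hc=[tuple(cast(s,[np.array(cv2.minEnclosingCircle(k.astype(np.float32))[0])],z)[0,:2].round(4)*1000) for k in h]
        bc=cv2.minAreaRect(c.astype(np.float32))[0]; cen[n,v]=(s,bc)
        print(n,v,"rect",np.round(r[0],1),np.round(r[1],1),round(r[2],1),"holes",[tuple(np.round(x,1)) for x in hc])
    vs2=[v for v in vs]
    for b in vs2[1:]:
        print("   tri",vs2[0],b,tri(cen[n,vs2[0]][0],cen[n,vs2[0]][1],cen[n,b][0],cen[n,b][1]).round(4))
E
```

```text
nail w4 rect [433.8 288.5] [88.5 50.3] 5.3 holes [(np.float64(461.9), np.float64(303.3)), (np.float64(457.1), np.float64(278.6)), (np.float64(447.6), np.float64(293.2)), (np.float64(424.2), np.float64(299.3))]
nail top0 rect [445.4 293.6] [192.8 204.2] 39.8 holes [(np.float64(348.1), np.float64(320.9)), (np.float64(364.2), np.float64(338.1)), (np.float64(375.9), np.float64(351.9)), (np.float64(409.3), np.float64(306.3)), (np.float64(407.4), np.float64(355.1)), (np.float64(413.0), np.float64(366.7)), (np.float64(412.1), np.float64(379.3)), (np.float64(421.0), np.float64(343.8)), (np.float64(422.8), np.float64(364.6)), (np.float64(437.2), np.float64(228.2))]
   tri w4 top0 [0.4353 0.2862 0.0297]
ang w4 rect [435. 123.] [ 55.  124.8] 58.6 holes [(np.float64(441.9), np.float64(115.7)), (np.float64(408.8), np.float64(137.7)), (np.float64(404.3), np.float64(159.0)), (np.float64(388.0), np.float64(135.5))]
ang w1 rect [434.2 122.5] [ 54.4 123.7] 59.3 holes [(np.float64(441.6), np.float64(119.0)), (np.float64(413.1), np.float64(136.0)), (np.float64(405.5), np.float64(140.1)), (np.float64(403
[... 3062 characters left out ...]
holes [(np.float64(627.5), np.float64(-134.8))]
pa top0 rect [ 623.2 -137.4] [207.8 221.3] 57.8 holes [(np.float64(586.8), np.float64(-105.8)), (np.float64(610.4), np.float64(-108.2)), (np.float64(628.6), np.float64(-104.4)), (np.float64(637.7), np.float64(-162.3))]
   tri w2 w3 [ 0.6204 -0.129   0.0067]
   tri w2 top0 [ 0.6175 -0.1324  0.023 ]
ps w2 rect [ 621.2 -331.3] [ 81.9 157.9] 14.5 holes [(np.float64(626.8), np.float64(-330.4))]
ps top0 rect [ 618.7 -340.4] [206.  220.4] 62.5 holes [(np.float64(612.0), np.float64(-394.0)), (np.float64(616.3), np.float64(-336.3)), (np.float64(647.7), np.float64(-400.7)), (np.float64(658.4), np.float64(-384.7))]
   tri w2 top0 [ 0.6218 -0.3432 -0.0136]
```

```bash
python3 - <<'E'
from m import *
P={"nail":[.430,.289,.005],"ang":[.436,.126,.005],"shears":[.425,-.09,.005],"snips":[.417,-.298,.005],"psn":[.609,.343,.005],"pn":[.607,.132,.005],"pa":[.621,-.129,.005],"ps":[.621,-.331,.005]}
V={"nail":"w4","ang":"w4","shears":"w1","snips":"w1","psn":"w3","pn":"w2","pa":"w2","ps":"w2"}
for n in P:
    cc=[]
    for v,thr in((V[n],125),("t4" if n=="snips" else "top0",170 if n[0]!="x" else 0)):
        s=load(v);c,h=blob(s,P[n],thr,52 if v[0]=="w" else 31)
        c=cv2.convexHull(c.astype(np.float32)); M=cv2.moments(c); cc.append((s,(M["m10"]/M["m00"],M["m01"]/M["m00"]),v))
    a,b=cc;print(n,tri(a[0],a[1],b[0],b[1]).round(4), "plane5mm:",cast(a[0],a[1],.005)[0,:2].round(4),cast(b[0],b[1],.005)[0,:2].round(4))
for v in("w1","w4"):
    s=load(v);c,h=blob(s,P["shears"],125,70);W=cast(s,c,.006)[:,:2]*1000
    tip=W[np.argmax(np.linalg.norm(W-[470,-97],axis=1))];d=np.linalg.norm(W-tip,axis=1)
    vx,vy,x0,y0=cv2.fitLine(W[(d<60)&(d>6)].astype(np.float32),cv2.DIST_L2,0,.01,.01).ravel();print(v,"tip",tip.round(1),"axis",np.degrees(np.arctan2(vy,vx)),"pt",x0,y0)
s=load("w4");c,h=blob(s,P["nail"],125,52);W=cast(s,c,.006)[:,:2]*1000
print("nail tip",W[np.argmax(np.linalg.norm(W-[459.5,291],axis=1))])
E
```

```text
nail [0.4373 0.2839 0.0352] plane5mm: [0.4396 0.295 ] [0.441 0.286]
ang [0.4278 0.1291 0.0024] plane5mm: [0.427  0.1335] [0.4283 0.1248]
shears [ 0.4317 -0.0945  0.0259] plane5mm: [ 0.4318 -0.0894] [ 0.4354 -0.0979]
snips [ 0.4157 -0.2949  0.0266] plane5mm: [ 0.417 -0.296] [ 0.4175 -0.3053]
psn [0.6055 0.3352 0.0171] plane5mm: [0.607  0.3425] [0.6074 0.3351]
pn [0.6057 0.132  0.0029] plane5mm: [0.6064 0.1312] [0.6043 0.1316]
pa [ 0.6171 -0.1323  0.0219] plane5mm: [ 0.6199 -0.1286] [ 0.62   -0.1383]
ps [ 0.6207 -0.3372 -0.0013] plane5mm: [ 0.6198 -0.3299] [ 0.62   -0.3399]
w1 tip [350.6 -77.7] axis -11.343994 pt 380.91394 -81.99864
w4 tip [350.3 -78.6] axis -11.752655 pt 380.88107 -81.69147
nail tip [388.14968358 304.87720363]
```

```bash
python3 - <<'E'
from m import *
P={"psn":[.609,.343,.005],"pn":[.607,.132,.005],"pa":[.621,-.129,.005],"ps":[.621,-.331,.005],"snips":[.417,-.298,.005]}
s=load("side0")
for n in P:
    print(n,px(s,P[n]).round(1))
    for t in(140,170):
        try:
            c,h=blob(s,P[n],t,45);W=(cast(s,c,.005)[:,:2]*1000).astype(np.float32);r=cv2.minAreaRect(W);print("  ",t,np.round(r[0],1),np.round(r[1],1),round(r[2],1))
        except Exception as e: print(e)
s=load("top0")
for n in("psn","pn","pa","ps"):
    for t in(180,200,215):
        c,h=blob(s,P[n],t,32);W=(cast(s,c,.005)[:,:2]*1000).astype(np.float32);r=cv2.minAreaRect(W);print("top",n,t,np.round(r[0],1),np.round(r[1],1),round(r[2],1))
E
```

```text
psn [288.9 156.3]
   140 [610.5 336.2] [176.2  91.2] 71.0
   170 [610.1 335.2] [167.8  86.2] 71.4
pn [297.6 192.6]
   140 [622.2 124.7] [170.7  70.2] 85.1
   170 [607.7 328. ] [152.7  86.2] 71.4
pa [316.8 250.1]
   140 [ 620.9 -135.6] [ 89.8 167.1] 15.4
   170 [ 621.  -136.1] [ 86. 162.] 15.4
ps [332.4 309.3]
   140 [ 621.2 -337. ] [ 87.9 163.9] 14.4
   170 [ 621.  -337.3] [ 85.  160.9] 14.2
snips [254.8 305.1]
   140 [ 417.8 -300.2] [18.7 98.7] 42.7
max() iterable argument is empty
top psn 180 [607.9 335.8] [158.7  81.3] 71.5
top psn 200 [608.4 335.8] [157.9  80.6] 71.3
top psn 215 [608.1 336. ] [157.6  79.8] 71.3
top pn 180 [606.1 136.7] [ 83.7 182.9] 1.4
top pn 200 [606.6 124.7] [158.2  80.2] 89.4
top pn 215 [606.6 124.6] [158.2  79.7] 89.4
top pa 180 [ 620.4 -138.1] [ 80.8 158.4] 15.8
top pa 200 [ 620.2 -137.7] [ 79.6 157.5] 15.7
top pa 215 [ 620.2 -137.6] [ 79.5 157.1] 15.7
top ps 180 [ 620.5 -340.1] [ 80.3 157.5] 14.5
top ps 200 [ 620.4 -340. ] [ 79.6 157.3] 14.5
top ps 215 [ 620.3 -339.9] [ 79.4 157. ] 14.4
```

Two findings from this step:
- **Wrist bias:** top and side views agree with each other, and the wrist camera reads about 7.5 mm too far in +y at this height. I'll correct for it.
- **Heights:** at the 5 mm plane, top and side agree to about 3 mm, which fits the pad height.

I'll go to the bent steel scissors first.

Request:
{"name": "play_rows", "arguments": {
  "commands": [
    [[5.8,-3.9,18,0,0,-145.8,1],[5.8,-3.9,18,0,0,-145.8,1],[5.8,-3.9,18,0,0,-145.8,1],[5.8,-3.9,18,0,0,-145.8,1],[5.8,-3.9,18,0,0,-145.8,1],[5.8,-3.9,18,0,0,-145.8,1],[5.8,-3.9,18,0,0,-145.8,1],[5.8,-3.9,18,0,0,-145.8,1],[5.8,-3.9,18,0,0,-145.8,1],[5.8,-3.9,18,0,0,-145.8,1],[5.8,-3.9,18,0,0,-145.8,1],[5.8,-3.9,18,0,0,-145.8,1],[5.8,-3.9,18,0,0,-145.8,1],[5.8,-3.9,18,0,0,-145.8,1],[5.8,-3.9,18,0,0,-145.8,1],[5.8,-3.9,18,0,0,-145.8,1],[5.8,-3.9,18,0,0,-145.8,1],[5.8,-3.9,18,0,0,-145.8,1],[5.8,-3.9,18,0,0,-145.8,1],[5.8,-3.9,18,0,0,-145.8,1]]
  ]
}}

```text
clock: 5.98
tool_pos: [0.4418, 0.1107, 0.1261]
orientation: [179.9, 0.0, -36.4]
force: [-0.4, -0.6, -0.4]
opening: 0.0879
gripper_force: 0.0
```

Request:
{"name": "play_rows", "arguments": {
  "commands": [
    [[0,0,0,0,0,-3,1],[0,0,0,0,0,-3,1],[0,0,0,0,0,-3,1]]
  ]
}}

```text
clock: 6.23
tool_pos: [0.4417, 0.1107, 0.1262]
orientation: [180.0, 0.0, -33.9]
force: [0.1, 0.1, -0.1]
opening: 0.0877
gripper_force: 0.0
```

```bash
python3 - <<'E'
from h import *
from plant import get_obs
o=get_obs();print({k:np.round(o[k],4) for k in("clock","joint_pos","tool_pos","orientation")})
s=shot("wrist","w5");print(s["origin"],s["attitude"]);cv2.imwrite("pics/w5.png",cv2.resize(s["frame"][:,:,::-1],(800,600)))
E
```

```text
{'clock': np.float64(6.2333), 'joint_pos': array([ 3.89816e+01,  5.20590e+00, -3.41051e+01,  2.20000e-03,
       -5.07406e+01,  1.71162e+01]), 'tool_pos': array([0.4417, 0.1107, 0.1262]), 'orientation': array([ 1.799502e+02,  1.360000e-02, -3.390080e+01])}
[0.49698141 0.07347685 0.28341417] [ 1.65231442e+02 -5.63352257e-02 -1.23903345e+02]
```

View pics/w5.png

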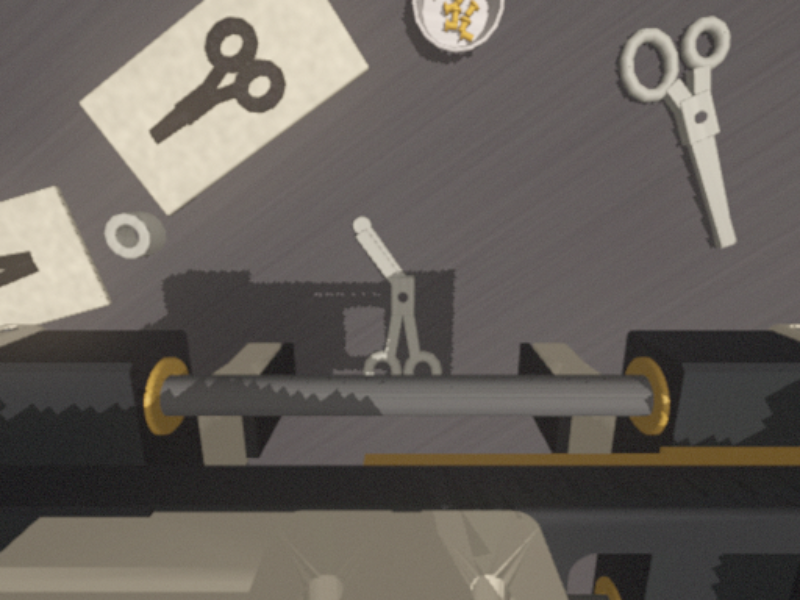

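```bash
python3 - <<'E'
from m import *
k=.64
s=load("w5")
for n,u,v,z in(("ang pivot",402,297,.009),("shears pivot",701,117,.009),("nail tip corner",0,0,0)):
    print(n,cast(s,[u*k,v*k],z)[0].round(4))
# pad nail corners, ordered
cor=cast(s,np.array([[79,102],[170,215],[368,68],])*k,.005);print(cor.round(4), "pad centre from diag", ((cor[1]+cor[2])/2).round(4))
c,h=blob(load("w4"),[.436,.126,.005],125,52)
for v in("w4","w1"):
    s=load(v)
    for P,nm in (([.436,.126,.005],"ang"),([.425,-.09,.005],"shears")):
        c,h=blob(s,P,125,60);print(v,nm,[cast(s,[cv2.minEnclosingCircle(q.astype(np.float32))[0]],.009)[0,:2].round(4) for q in h])
E
```

```text
ang pivot [0.4398 0.1148 0.009 ]
shears pivot [ 0.4322 -0.0933  0.009 ]
nail tip corner [0.7119 0.2089 0.    ]
[[0.6451 0.2077 0.005 ]
 [0.5653 0.2073 0.005 ]
 [0.5644 0.0547 0.005 ]] pad centre from diag [0.5649 0.131  0.005 ]
w4 ang [array([0.4418, 0.1159]), array([0.409 , 0.1378]), array([0.4045, 0.159 ]), array([0.3882, 0.1356])]
w4 shears [array([ 0.4757, -0.0797]), array([ 0.4668, -0.1102]), array([ 0.4346, -0.0918])]
w1 ang [array([0.4415, 0.1169]), array([0.4132, 0.1338]), array([0.4057, 0.1379]), array([0.4034, 0.157 ]), array([0.3886, 0.1322])]
w1 shears [array([ 0.4754, -0.0834]), array([ 0.4673, -0.1148]), array([ 0.4609, -0.0973]), array([ 0.4343, -0.0916])]
```

Taking w5 from nearly the opposite yaw, the wrist camera gives the same positions: bent joint (0.440,0.115), long joint (0.432,-0.093), nail pad y about 0.131. So the wrist data agrees with the arm's frame and the overhead cameras are the ones offset. I'll use the wrist positions uncorrected. In the picture, the bent joint at (402,297) sits nearly on the finger centre line (407).

Request:
{"name": "play_rows", "arguments": {
  "commands": [
    [[-0.3,-0.4,4,0,0,0.4,0.7],[-0.3,-0.4,8,0,0,0.4,0.7],[-0.3,-0.4,10,0,0,0.4,0.7],[-0.3,-0.4,11,0,0,0.4,0.7],[-0.3,-0.4,11.8,0,0,0.4,0.7],[-0.3,-0.4,12.2,0,0,0.4,0.7],[-0.3,-0.4,12.2,0,0,0.4,0.7],[-0.3,-0.4,12.2,0,0,0.4,0],[-0.3,-0.4,12.2,0,0,0.4,0],[-0.3,-0.4,12.2,0,0,0.4,0],[-0.3,-0.4,12.2,0,0,0.4,0],[-0.3,-0.4,12.2,0,0,0.4,0],[-0.3,-0.4,12.2,0,0,0.4,0],[-0.3,-0.4,12.2,0,0,0.4,0],[-0.3,-0.4,12.2,0,0,0.4,0],[-0.3,-0.4,12.2,0,0,0.4,0]]
  ]
}}

```text
clock: 7.62
tool_pos: [0.4411, 0.1157, 0.0046]
orientation: [180.0, 0.0, -34.1]
force: [-1.0, -1.3, 2.5]
opening: 0.0141
gripper_force: 30.0
```

Request:
{"name": "play_rows", "arguments": {
  "commands": [
    [[0,0,-2,0,0,0,0],[0,0,-6,0,0,0,0],[0,0,-9,0,0,0,0],[15,5.7,-9,0,0,20,0],[30,11.4,-9,0,0,40.2,0],[30,11.4,-9,0,0,40.2,0],[30,11.4,-9,0,0,40.2,0],[30,11.4,-9,0,0,40.2,0],[30,11.4,-9,0,0,40.2,0],[30,11.4,-9,0,0,40.2,0],[30,11.4,-9,0,0,40.2,0],[30,11.4,-9,0,0,40.2,0],[30,11.4,-9,0,0,40.2,0],[30,11.4,-5,0,0,40.2,0],[30,11.4,-5,0,0,40.2,0]]
  ]
}}

```text
clock: 8.87
tool_pos: [0.6211, -0.1461, 0.0489]
orientation: [179.6, 0.2, -74.4]
force: [-2.2, -0.0, -3.6]
opening: 0.0147
gripper_force: 30.0
```

```bash
python3 - <<'E'
from h import *
s=shot("wrist","w6");cv2.imwrite("pics/w6.png",cv2.resize(s["frame"][:,:,::-1],(800,600)))
print(s["origin"],s["attitude"])
E
```

```text
[ 0.63935378 -0.21125039  0.20593779] [ 165.05357377   -0.44739726 -164.44022805]
```

View pics/w6.png

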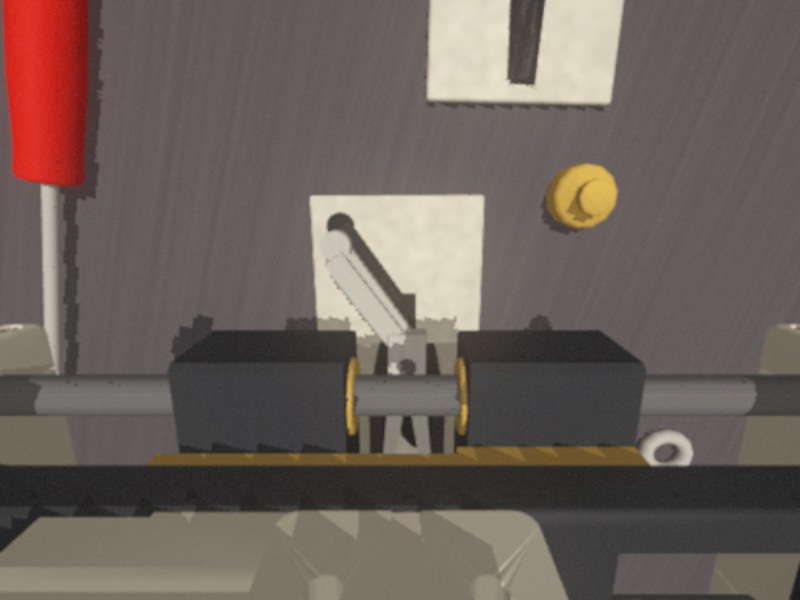

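The bent scissors are held square, and their button at (337,240) lines up with the outline's end at (340,222), with a few mm of travel still settling. Lowering now.

Request:
{"name": "play_rows", "arguments": {
  "commands": [
    [[0,0,0,0,0,0,0],[0,0,0,0,0,0,0],[0,0,2.5,0,0,0,0],[0,0,3.8,0,0,0,0],[0,0,4.3,0,0,0,0],[0,0,4.5,0,0,0,0],[0,0,4.5,0,0,0,0],[0,0,4.5,0,0,0,0]]
  ]
}}

```text
clock: 9.58
tool_pos: [0.6264, -0.1469, 0.011]
orientation: [-179.9, -0.0, -74.3]
force: [-0.3, -0.1, -0.1]
opening: 0.0144
gripper_force: 30.0
```

Request:
{"name": "play_rows", "arguments": {
  "commands": [
    [[0,0,0.15,0,0,0,0],[0,0,0.15,0,0,0,0],[0,0,0.15,0,0,0,0],[0,0,0.15,0,0,0,0.5],[0,0,0.15,0,0,0,0.6],[0,0,0.15,0,0,0,0.6],[0,0,0.15,0,0,0,0.6],[0,0,-2,0,0,0,0.6],[0,0,-5,0,0,0,0.6],[0,0,-9,0,0,0,0.6],[0,0,-12,0,0,0,0.6],[0,0,-12,0,0,0,0.6]]
  ]
}}

```text
clock: 10.58
tool_pos: [0.6292, -0.1475, 0.137]
orientation: [-179.4, -0.2, -74.3]
force: [1.4, -0.2, 0.3]
opening: 0.0522
gripper_force: 0.0
```

Request:
{"name": "play_rows", "arguments": {
  "commands": [
    [[-4,0.6,0,0,0,-5,0.6],[-48.3,7.4,0,0,0,-62.3,0.6],[-48.3,7.4,0,0,0,-62.3,0.6],[-48.3,7.4,0,0,0,-62.3,0.6],[-48.3,7.4,0,0,0,-62.3,0.6],[-48.3,7.4,0,0,0,-62.3,0.6],[-48.3,7.4,0,0,0,-62.3,0.6],[-48.3,7.4,0,0,0,-62.3,0.6],[-48.3,7.4,0,0,0,-62.3,0.6],[-48.3,7.4,0,0,0,-62.3,0.6],[-48.3,7.4,0,0,0,-62.3,0.6],[-48.3,7.4,0,0,0,-62.3,0.6],[-48.3,7.4,0,0,0,-62.3,0.6],[-48.3,7.4,0,0,0,-62.3,0.6],[-48.3,7.4,0,0,0,-62.3,0.6],[-48.3,7.4,0,0,0,-62.3,0.6],[-48.3,7.4,0,0,0,-62.3,0.6],[-48.3,7.4,0,0,0,-62.3,0.6]]
  ]
}}

```text
clock: 12.08
tool_pos: [0.4243, 0.2972, 0.1296]
orientation: [180.0, 0.0, -12.1]
force: [0.2, 0.2, 0.8]
opening: 0.0525
gripper_force: 0.0
```

```bash
python3 - <<'E'
from h import *
s=shot("wrist","w7");cv2.imwrite("pics/w7.png",cv2.resize(s["frame"][:,:,::-1],(800,600)))
print(s["origin"],s["attitude"])
E
```

```text
[0.48954711 0.28356776 0.28681826] [ 1.65242893e+02  3.66446276e-03 -1.02148958e+02]
```

View pics/w7.png

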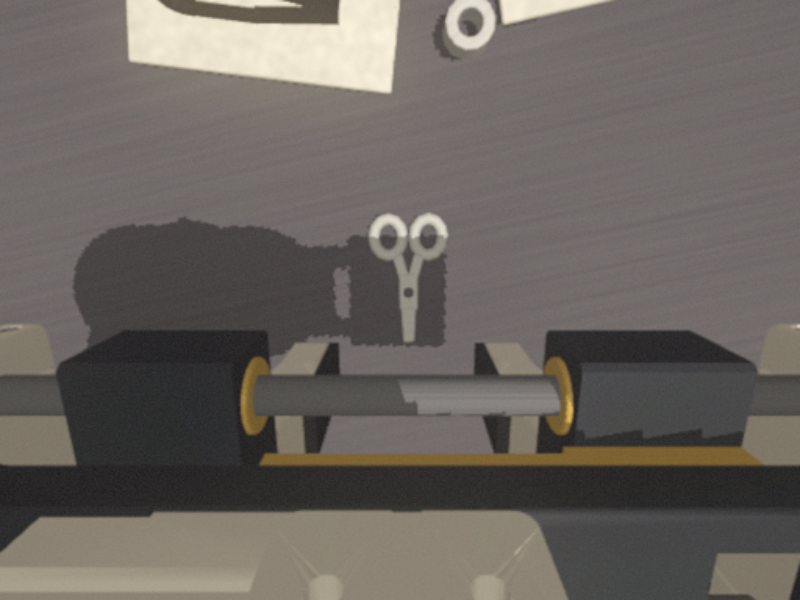

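The nail scissors are exactly under the fingers (joint at (408,292), finger centre 407). Grasping.

Request:
{"name": "play_rows", "arguments": {
  "commands": [
    [[0,0,4,0,0,0,0.6],[0,0,8,0,0,0,0.6],[0,0,10,0,0,0,0.6],[0,0,11.3,0,0,0,0.6],[0,0,12.1,0,0,0,0.6],[0,0,12.5,0,0,0,0.6],[0,0,12.5,0,0,0,0.6],[0,0,12.5,0,0,0,0],[0,0,12.5,0,0,0,0],[0,0,12.5,0,0,0,0],[0,0,12.5,0,0,0,0],[0,0,12.5,0,0,0,0],[0,0,12.5,0,0,0,0],[0,0,12.5,0,0,0,0]]
  ]
}}

```text
clock: 13.3
tool_pos: [0.4239, 0.2982, 0.0047]
orientation: [-180.0, -0.0, -12.0]
force: [-1.0, -0.1, 3.2]
opening: 0.0116
gripper_force: 21.1
```

Request:
{"name": "play_rows", "arguments": {
  "commands": [
    [[0,0,0,0,0,0,0],[0,0,-2,0,0,0,0],[0,0,-6,0,0,0,0],[0,0,-8,0,0,0,0],[10,5,-8,0,0,40,0],[21,10.7,-8,0,0,78.5,0],[21,10.7,-8,0,0,78.5,0],[21,10.7,-8,0,0,78.5,0],[21,10.7,-8,0,0,78.5,0],[21,10.7,-8,0,0,78.5,0],[21,10.7,-8,0,0,78.5,0],[21,10.7,-8,0,0,78.5,0],[21,10.7,-8,0,0,78.5,0],[21,10.7,-8,0,0,78.5,0],[21,10.7,-8,0,0,78.5,0],[21,10.7,-8,0,0,78.5,0],[21,10.7,-5,0,0,78.5,0],[21,10.7,-5,0,0,78.5,0],[21,10.7,-5,0,0,78.5,0]]
  ]
}}

```text
clock: 14.88
tool_pos: [0.6056, 0.149, 0.0534]
orientation: [179.8, -0.1, -90.4]
force: [-0.7, -0.1, -0.4]
opening: 0.0118
gripper_force: 29.9
```

```bash
python3 - <<'E'
from h import *
s=shot("wrist","w8");cv2.imwrite("pics/w8.png",cv2.resize(s["frame"][:,:,::-1],(800,600)))
print(s["origin"],s["attitude"])
E
```

```text
[0.60433392 0.08187042 0.2107529 ] [165.373104    -0.22255469 179.61197235]
```

View pics/w8.png

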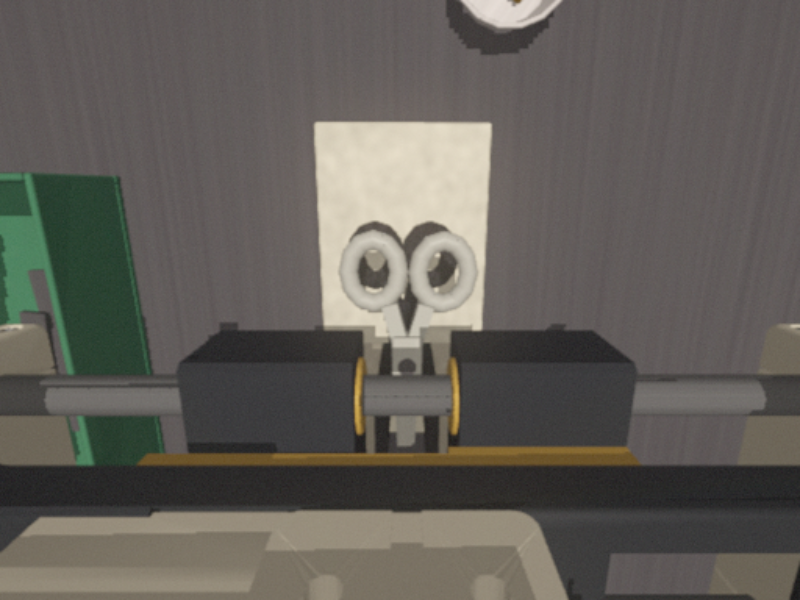

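The nail scissors are held over their outline with rings matching ring for ring: (375,270) and (443,270) against the outline just behind. Lowering and releasing.

Request:
{"name": "play_rows", "arguments": {
  "commands": [
    [[0,0,0,0,0,0,0],[0,0,2.5,0,0,0,0],[0,0,3.8,0,0,0,0],[0,0,4.3,0,0,0,0],[0,0,4.5,0,0,0,0],[0,0,4.6,0,0,0,0],[0,0,4.6,0,0,0,0],[0,0,4.6,0,0,0,0],[0,0,4.6,0,0,0,0.4],[0,0,4.6,0,0,0,0.6],[0,0,4.6,0,0,0,0.6],[0,0,4.6,0,0,0,0.6],[0,0,2,0,0,0,0.6],[0,0,-2,0,0,0,0.6],[0,0,-6,0,0,0,0.6],[0,0,-8,0,0,0,0.6],[0,0,-8,0,0,0,0.6],[0,0,-8,0,0,0,0.6]]
  ]
}}

```text
clock: 16.43
tool_pos: [0.6076, 0.1501, 0.1364]
orientation: [-179.8, 0.1, -90.6]
force: [0.2, -0.0, -0.3]
opening: 0.0521
gripper_force: 0.0
```

Request:
{"name": "play_rows", "arguments": {
  "commands": [
    [[3,2,0,0,0,-7,0.6],[24.4,17.1,0.5,0,0,-79,0.6],[24.4,17.1,0.5,0,0,-79,0.6],[24.4,17.1,0.5,0,0,-79,0.6],[24.4,17.1,0.5,0,0,-79,0.6],[24.4,17.1,0.5,0,0,-79,0.6],[24.4,17.1,0.5,0,0,-79,0.6],[24.4,17.1,0.5,0,0,-79,0.6],[24.4,17.1,0.5,0,0,-79,0.6],[24.4,17.1,0.5,0,0,-79,0.6],[24.4,17.1,0.5,0,0,-79,0.6],[24.4,17.1,0.5,0,0,-79,0.6],[24.4,17.1,0.5,0,0,-79,0.6],[24.4,17.1,0.5,0,0,-79,0.6],[24.4,17.1,0.5,0,0,-79,0.6],[24.4,17.1,0.5,0,0,-79,0.6],[24.4,17.1,0.5,0,0,-79,0.6]]
  ]
}}

```text
clock: 17.85
tool_pos: [0.4335, -0.0926, 0.1294]
orientation: [180.0, 0.0, -11.6]
force: [0.0, -0.1, -0.0]
opening: 0.0526
gripper_force: 0.0
```

```bash
python3 - <<'E'
from m import *
s=shot("wrist","w9");cv2.imwrite("pics/w9.png",cv2.resize(s["frame"][:,:,::-1],(800,600)))
print(s["origin"],s["attitude"])
c,h=blob(s,[.4335,-.093,.009],110,90)
W=cast(s,c,.008)[:,:2]*1000
print([(cv2.contourArea(q.astype(np.float32)),np.array(cv2.minEnclosingCircle(q.astype(np.float32))[0])/.64,cast(s,[cv2.minEnclosingCircle(q.astype(np.float32))[0]],.009)[0,:2].round(4)) for q in h])
E
```

```text
[ 0.49892835 -0.10560534  0.28669561] [ 1.65232545e+02  4.22590882e-03 -1.01613308e+02]
[(43.5, array([409.89584923, 292.31770039]), array([ 0.4317, -0.0943])), (149.0, array([431.34846687, 235.18249989]), array([ 0.4658, -0.1152])), (380.0, array([381.25      , 232.96275139]), array([ 0.4736, -0.0842]))]
```

View pics/w9.png

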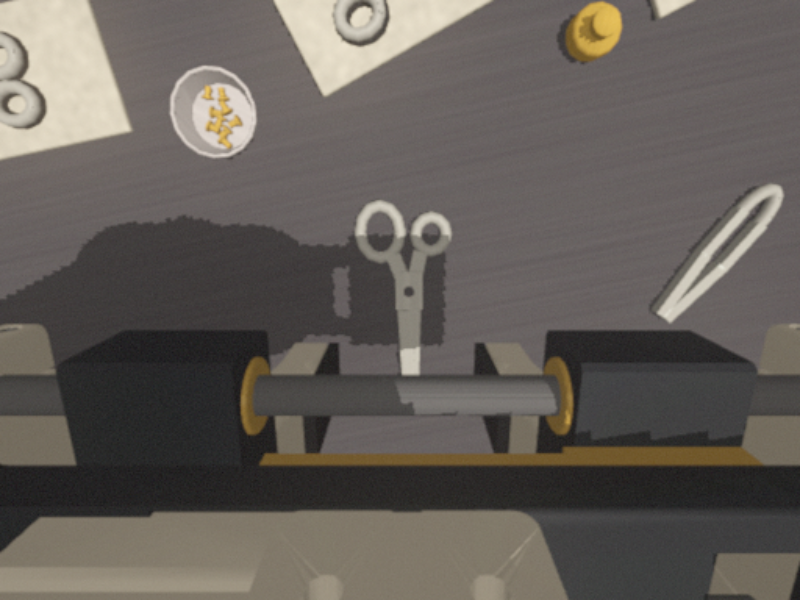

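The long scissors are under the fingers, joint at (409,292), with the big ring on the y<0 side as described. Grasping.

Request:
{"name": "play_rows", "arguments": {
  "commands": [
    [[0,0,4,0,0,0,0.6],[0,0,8,0,0,0,0.6],[0,0,10,0,0,0,0.6],[0,0,11.3,0,0,0,0.6],[0,0,12.1,0,0,0,0.6],[0,0,12.5,0,0,0,0.6],[0,0,12.5,0,0,0,0.6],[0,0,12.5,0,0,0,0],[0,0,12.5,0,0,0,0],[0,0,12.5,0,0,0,0],[0,0,12.5,0,0,0,0],[0,0,12.5,0,0,0,0],[0,0,12.5,0,0,0,0],[0,0,12.5,0,0,0,0],[0,0,12.5,0,0,0,0]]
  ]
}}

```text
clock: 19.15
tool_pos: [0.4337, -0.0927, 0.0049]
orientation: [-180.0, -0.0, -11.5]
force: [-1.2, 0.7, 6.1]
opening: 0.0173
gripper_force: 29.9
```

Request:
{"name": "play_rows", "arguments": {
  "commands": [
    [[0,0,-2,0,0,0,0],[0,0,-6,0,0,0,0],[0,0,-8,0,0,0,0],[10,9,-8,0,0,30,0],[23.7,20.8,-8,0,0,64,0],[23.7,20.8,-8,0,0,64,0],[23.7,20.8,-8,0,0,64,0],[23.7,20.8,-8,0,0,64,0],[23.7,20.8,-8,0,0,64,0],[23.7,20.8,-8,0,0,64,0],[23.7,20.8,-8,0,0,64,0],[23.7,20.8,-8,0,0,64,0],[23.7,20.8,-8,0,0,64,0],[23.7,20.8,-8,0,0,64,0],[23.7,20.8,-8,0,0,64,0],[23.7,20.8,-5,0,0,64,0],[23.7,20.8,-5,0,0,64,0],[23.7,20.8,-5,0,0,64,0]]
  ]
}}

```text
clock: 20.65
tool_pos: [0.6227, -0.3427, 0.0537]
orientation: [179.8, 0.1, -75.4]
force: [0.1, -0.7, -0.6]
opening: 0.0173
gripper_force: 29.9
```

```bash
python3 - <<'E'
from h import *
s=shot("wrist","w10");cv2.imwrite("pics/w10.png",cv2.resize(s["frame"][:,:,::-1],(800,600)))
E
```

```text
(no output)
```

View pics/w10.png

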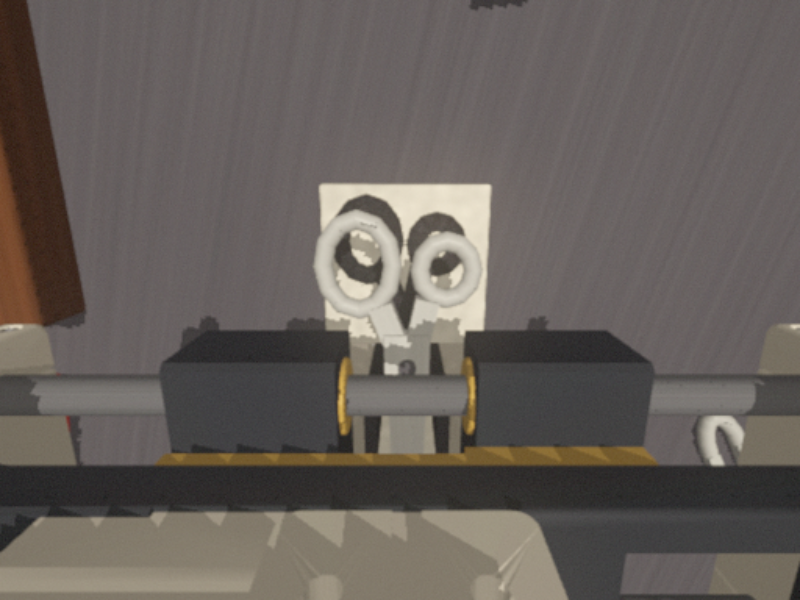

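The long scissors sit over their outline, big ring at (358,262) over the big outline ring at (368,238). Lowering and releasing.

Request:
{"name": "play_rows", "arguments": {
  "commands": [
    [[0,0,0,0,0,0,0],[0,0,2.5,0,0,0,0],[0,0,3.8,0,0,0,0],[0,0,4.3,0,0,0,0],[0,0,4.5,0,0,0,0],[0,0,4.6,0,0,0,0],[0,0,4.6,0,0,0,0],[0,0,4.6,0,0,0,0],[0,0,4.6,0,0,0,0.4],[0,0,4.6,0,0,0,0.6],[0,0,4.6,0,0,0,0.6],[0,0,4.6,0,0,0,0.6],[0,0,2,0,0,0,0.6],[0,0,-2,0,0,0,0.6],[0,0,-6,0,0,0,0.6],[0,0,-8,0,0,0,0.6],[0,0,-8,0,0,0,0.6],[0,0,-8,0,0,0,0.6]]
  ]
}}

```text
clock: 22.2
tool_pos: [0.6251, -0.3442, 0.1367]
orientation: [-179.8, -0.1, -75.5]
force: [-0.6, -0.3, -1.8]
opening: 0.0527
gripper_force: 0.0
```

Request:
{"name": "play_rows", "arguments": {
  "commands": [
    [[-2,3,0,0,0,-5,0.6],[-9.1,18.4,0.5,0,0,-27.5,0.6],[-9.1,18.4,0.5,0,0,-27.5,0.6],[-9.1,18.4,0.5,0,0,-27.5,0.6],[-9.1,18.4,0.5,0,0,-27.5,0.6],[-9.1,18.4,0.5,0,0,-27.5,0.6],[-9.1,18.4,0.5,0,0,-27.5,0.6],[-9.1,18.4,0.5,0,0,-27.5,0.6],[-9.1,18.4,0.5,0,0,-27.5,0.6],[-9.1,18.4,0.5,0,0,-27.5,0.6],[-9.1,18.4,0.5,0,0,-27.5,0.6],[-9.1,18.4,0.5,0,0,-27.5,0.6]]
  ]
}}

```text
clock: 23.2
tool_pos: [0.4236, -0.3017, 0.1291]
orientation: [180.0, 0.0, -48.0]
force: [-0.0, 0.0, 0.2]
opening: 0.0525
gripper_force: 0.0
```

```bash
python3 - <<'E'
from m import *
s=shot("wrist","w11");cv2.imwrite("pics/w11.png",cv2.resize(s["frame"][:,:,::-1],(800,600)))
print(s["origin"],s["attitude"])
c,h=blob(s,[.430,-.308,.008],100,80);print(c.min(0)/.64,c.max(0)/.64,cast(s,c[np.argmin(c[:,1])],.006))
E
```

```text
[ 0.46796587 -0.3517238   0.28628512] [ 1.65207418e+02 -3.91261213e-02 -1.38047581e+02]
[279.6875 153.125 ] [528.125 375.   ] [[ 0.48138583 -0.36560829  0.006     ]]
```

View pics/w11.png

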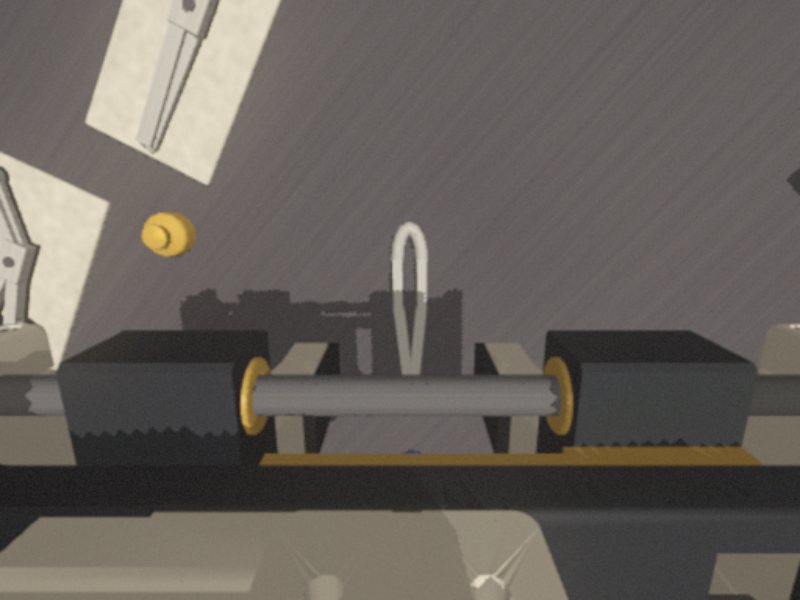

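The snips are centred at column 409, with the bow end at row 222, which is about 44 mm from the grip point as described. Grasping.

Request:
{"name": "play_rows", "arguments": {
  "commands": [
    [[0,0,4,0,0,0,0.6],[0,0,8,0,0,0,0.6],[0,0,10,0,0,0,0.6],[0,0,11.3,0,0,0,0.6],[0,0,12.1,0,0,0,0.6],[0,0,12.5,0,0,0,0.6],[0,0,12.5,0,0,0,0.6],[0,0,12.5,0,0,0,0],[0,0,12.5,0,0,0,0],[0,0,12.5,0,0,0,0],[0,0,12.5,0,0,0,0],[0,0,12.5,0,0,0,0],[0,0,12.5,0,0,0,0],[0,0,12.5,0,0,0,0]]
  ]
}}

```text
clock: 24.42
tool_pos: [0.4234, -0.3018, 0.005]
orientation: [-180.0, -0.0, -48.0]
force: [-0.8, 0.9, 5.7]
opening: 0.0213
gripper_force: 29.9
```

Request:
{"name": "play_rows", "arguments": {
  "commands": [
    [[0,0,-2,0,0,0,0],[0,0,-6,0,0,0,0],[0,0,-9,0,0,0,0],[-4,-6,-9,0,0,-15,0],[-36.4,-58.5,-9,0,0,-119.4,0],[-36.4,-58.5,-9,0,0,-119.4,0],[-36.4,-58.5,-9,0,0,-119.4,0],[-36.4,-58.5,-9,0,0,-119.4,0],[-36.4,-58.5,-9,0,0,-119.4,0],[-36.4,-58.5,-9,0,0,-119.4,0],[-36.4,-58.5,-9,0,0,-119.4,0],[-36.4,-58.5,-9,0,0,-119.4,0],[-36.4,-58.5,-9,0,0,-119.4,0],[-36.4,-58.5,-9,0,0,-119.4,0],[-36.4,-58.5,-9,0,0,-119.4,0],[-36.4,-58.5,-9,0,0,-119.4,0],[-36.4,-58.5,-9,0,0,-119.4,0],[-36.4,-58.5,-9,0,0,-119.4,0],[-36.4,-58.5,-9,0,0,-119.4,0],[-36.4,-58.5,-9,0,0,-119.4,0]]
  ]
}}

```text
clock: 26.08
tool_pos: [0.6156, 0.3643, 0.0938]
orientation: [180.0, -0.0, 71.8]
force: [0.4, 0.7, -0.2]
opening: 0.0208
gripper_force: 29.9
```

```bash
python3 - <<'E'
from plant import get_obs
import numpy as np
o=get_obs();print({k:np.round(o[k],4) for k in("clock","joint_pos","tool_pos","orientation")})
E
```

```text
{'clock': np.float64(26.0833), 'joint_pos': array([ 4.617330e+01,  2.970420e+01, -2.857600e+00,  9.900000e-03,
       -5.740500e+01,  1.156707e+02]), 'tool_pos': array([0.6156, 0.3643, 0.0938]), 'orientation': array([ 1.799781e+02, -2.630000e-02,  7.184940e+01])}
```

Settling, lowering partway, and a look before the release.

Request:
{"name": "play_rows", "arguments": {
  "commands": [
    [[0,0,0,0,0,0,0],[0,0,2.5,0,0,0,0],[0,0,4.5,0,0,0,0],[0,0,5.5,0,0,0,0],[0,0,5.5,0,0,0,0],[0,0,5.5,0,0,0,0]]
  ]
}}

```text
clock: 26.58
tool_pos: [0.6149, 0.3596, 0.0393]
orientation: [-180.0, 0.1, 71.3]
force: [-0.6, 0.2, 0.3]
opening: 0.021
gripper_force: 29.9
```

```bash
python3 - <<'E'
from h import *
s=shot("wrist","w12");cv2.imwrite("pics/w12.png",cv2.resize(s["frame"][:,:,::-1],(800,600)))
E
```

```text
(no output)
```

View pics/w12.png

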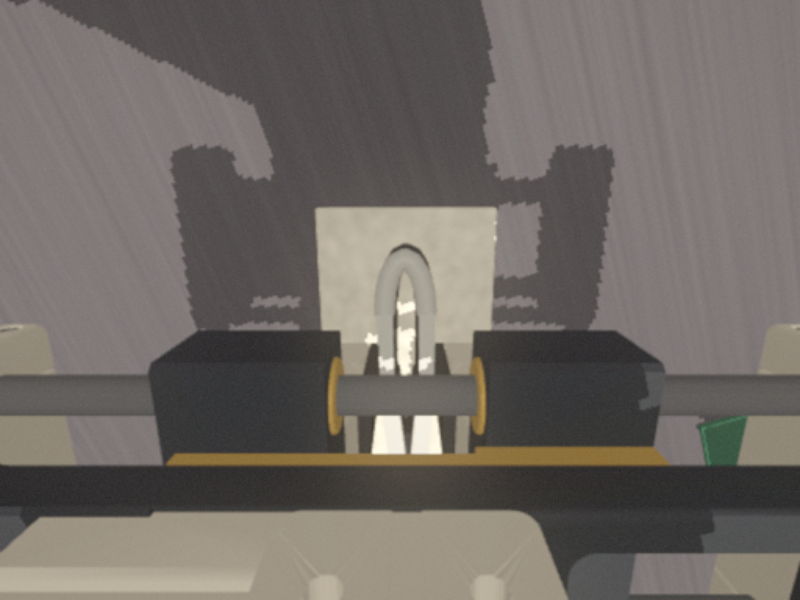

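The bow tip at (405,250) sits over the outline's bow at (405,245). Allowing for parallax that's about 2 mm too far toward the bow, so I'll nudge 2 mm while lowering, then release.

Request:
{"name": "play_rows", "arguments": {
  "commands": [
    [[-0.2,0,0,0,0,0,0],[-0.2,0,1.5,0,0,0,0],[-0.2,0,2.4,0,0,0,0],[-0.2,0,2.8,0,0,0,0],[-0.2,0,3,0,0,0,0],[-0.2,0,3.1,0,0,0,0],[-0.2,0,3.1,0,0,0,0],[-0.2,0,3.1,0,0,0,0],[-0.2,0,3.1,0,0,0,0.4],[-0.2,0,3.1,0,0,0,0.6],[-0.2,0,3.1,0,0,0,0.6],[-0.2,0,3.1,0,0,0,0.6],[-0.2,0,1,0,0,0,0.6],[-0.2,0,-3,0,0,0,0.6],[-0.2,0,-7,0,0,0,0.6],[-0.2,0,-11,0,0,0,0.6],[-0.2,0,-15,0,0,0,0.6],[-0.2,0,-18,0,0,0,0.6],[-0.2,0,-18,0,0,0,0.6]]
  ]
}}

```text
clock: 28.22
tool_pos: [0.6173, 0.3599, 0.2286]
orientation: [179.6, -0.6, 71.4]
force: [1.9, 0.5, 1.0]
opening: 0.0528
gripper_force: 0.0
```

Request:
{"name": "play_rows", "arguments": {
  "commands": [
    [[-37.9,0.6,-8,0,0,71.4,0.6],[-37.9,0.6,-8,0,0,71.4,0.6],[-37.9,0.6,-8,0,0,71.4,0.6],[-37.9,0.6,-8,0,0,71.4,0.6],[-37.9,0.6,-8,0,0,71.4,0.6],[-37.9,0.6,-8,0,0,71.4,0.6],[-37.9,0.6,-8,0,0,71.4,0.6],[-37.9,0.6,-8,0,0,71.4,0.6],[-37.9,0.6,-8,0,0,71.4,0.6],[-37.9,0.6,-8,0,0,71.4,0.6],[-37.9,0.6,-8,0,0,71.4,0.6],[-37.9,0.6,-8,0,0,71.4,0.6],[-37.9,0.6,-8,0,0,71.4,0.6],[-37.9,0.6,-8,0,0,71.4,0.6],[-37.9,0.6,-8,0,0,71.4,0.6]]
  ]
}}

```text
clock: 29.47
tool_pos: [0.499, -0.002, 0.299]
orientation: [180.0, 0.1, 0.1]
force: [0.2, 0.6, -0.7]
opening: 0.0527
gripper_force: 0.0
```

```bash
python3 - <<'E'
from m import *
s=shot("wrist","w13");f=s["frame"];print(s["origin"])
cv2.imwrite("pics/w13.png",cv2.resize(f[:200,:,::-1],(800,312),interpolation=cv2.INTER_CUBIC))
cv2.imwrite("pics/w13.png",cv2.resize(f[40:160,:,::-1],None,fx=1.5625,fy=1.5625,interpolation=cv2.INTER_CUBIC)) if 0 else None
E
```

```text
[ 0.56594945 -0.00113358  0.45616473]
```

View pics/w13.png

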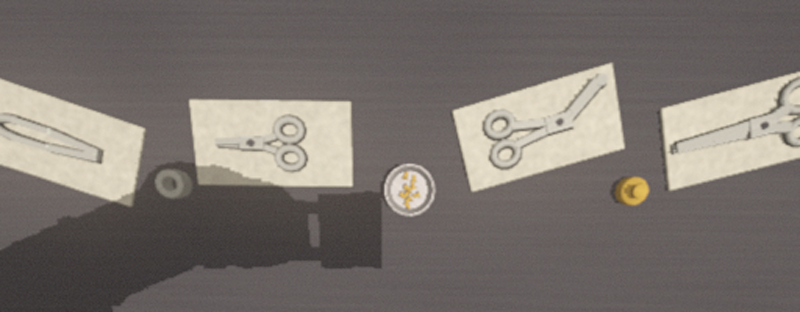

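All four lie on their outlines with only a thin dark edge showing: snips at (50,138), nail at (262,143), bent at (545,125) and long at (750,130). The dish at (410,188) is in its place. Handing in.

```bash
python3 -c "
from plant import close_job
print(close_job())"
```

```text
the job is handed in; nothing more can be done
None
```

All four pairs lie on their own outlines, points the right way and within a few mm by eye in the last wrist view, the dish was left alone, and the job was handed in at about 29.5 s; no verdict was returned.

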